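Slide the top slide carrier from the magazine onto the inspection stage

TASK

Slide the top slide carrier sideways off the stack in the magazine onto the inspection stage beside it, and push it fully home, flat and square, against both the end stop and the side fence. Never lift it, and be gentle, because it holds glass: press with under 25 N while it slides, and touch down slowly (a knock over 40 N breaks the slides). Leave the lower carriers in their stack and the jar, dropper bottle and slide box alone.

Things in the scene. Friction and masses are not known exactly. Their poses are not given: they have to be found in the camera images.
- station: fixed unit of a grey magazine (x -88 to 0 mm) and a dark steel stage (x 0 to 100), 188 x 130 mm, at any yaw; origin on the table under the line where the two meet, +x points from magazine to stage
- stack_place (a point): middle of the top carrier's place in the magazine, at half its thickness: station x -42, y 0, 33 mm above the table. The pit is 84 x 104 mm, about 2 mm wider than the stack all round; its 4 mm walls on the -x, +y and -y sides rise to 41 mm, 5 mm above the top carrier, so its edges cannot be reached. No wall towards the stage
- stage_edge (a point): middle of the stage's edge against the magazine: station x 0, y 0, 27 mm above the table. The stage's flat top (x 0 to 90, y -62 to 60 mm) is 3 mm below the top carrier's underside: that carrier steps down in crossing, while the next one is held back by this edge
- end_stop (a point): foot of the end stop at the stage's far end: its face is at station x +90, along y -70 to +60 mm; 5 mm high over the stage, 1 mm lower than a carrier lying there
- side_fence (a point): foot of the side fence: its face is at station y -62, along x 20 to 98 mm; 5 mm high over the stage. A carrier coming straight out of the magazine is 12 mm away from it (in +y); the stage's +y side is open
- seat (a point): where the centre (half-way up) of the carrier lies when it is fully home: station x +50, y -12 mm, 30 mm above the table; axes as the station
- carrier_top_mid (a point): the top one of the four stacked carriers: aluminium slide carrier, a flat plate 80 (its x) x 100 (its y) x 6 mm with three glass slides let in flush on top, about 130 g; point at its centre, half-way up. At the start 33 mm above the table, near station x -42, y 0, its axes along the station's to about 1 degree. Its top is bare flat metal: a shut gripper's fingertips pressed on it with about 6 to 12 N drag it along; it is hard, so touch down at 10 mm/s or less
- carrier_top: the same carrier; origin at the centre of its underside
- carrier_b_mid (a point): the carrier just under the top one: same plate, stays in the magazine; point at its centre
- carrier_c_mid (a point): third carrier from the top: same plate, stays; point at its centre
- carrier_d_mid (a point): lowest carrier: same plate, stays; point at its centre
- jar: bystander: clear specimen jar with white lid, 48 mm across, 62 mm tall; origin under its base
- dropper: bystander: amber dropper bottle, 34 mm across, 75 mm tall; origin under its base
- slide_box: bystander: flat blue and white box for slides, 92 x 72 x 33 mm; origin under its base
Things that resemble listed ones, but are neither listed nor needed, are in the scene too. Of the things that look like the station, the largest one is meant.

How it is judged:
At the end, for the whole second after the job is handed in: Top carrier flat on the stage in the fence corner: centre within 3 mm of the seat in x and y, 2 mm in height, square within 0.04 rad, tilt under 0.025 rad, at rest, released; other carriers within 6 mm and bystanders within 15 mm of their starts (x of carrier_top_mid in the frame of seat between -0.003 and 0.003 m and y of carrier_top_mid in the frame of seat between -0.003 and 0.003 m and z of carrier_top_mid in the frame of seat between -0.002 and 0.002 m and angle between the x axis of carrier_top_mid and the x axis of station, either way round below 0.04 rad and angle between carrier_top_mid's own z axis and vertical below 0.025 rad and linear speed of carrier_top below 0.01 m/s and contact force between carrier_top and the fingers below 0.1 N and distance of each of carrier_b_mid, carrier_c_mid, carrier_d_mid from where it was at the start of the episode below 0.006 m and distance of each of jar, dropper, slide_box from where it was at the start of the episode below 0.015 m); the robot touches nothing.
It fails at once if the robot presses or knocks on the top carrier with more than 40 N, or with more than 25 N while it slides (contact force between carrier_top and the fingers above 40 N or contact force between carrier_top and the arm above 25 N or (contact force between carrier_top and the fingers above 25 N and linear speed of carrier_top above 0.01 m/s)).
It fails at once if the top carrier is lifted (its centre more than 12 mm above the seat point) or tilted over 0.15 rad (z of carrier_top_mid in the frame of seat above 0.012 m or angle between carrier_top_mid's own z axis and vertical above 0.15 rad).
It fails at once if a lower carrier is shifted by more than 8 mm (distance of any of carrier_b_mid, carrier_c_mid, carrier_d_mid from where it was at the start of the episode above 0.008 m).
It fails at once if a bystander is displaced by more than 20 mm (distance of any of jar, dropper, slide_box from where it was at the start of the episode above 0.02 m).
It also fails if it takes over 67 s, if anything falls off the work surface, if the arm or the gripper's body presses on something with over 40 N, if the wrist force passes 120 N, or if a joint passes its speed limit or range.

ROBOT

A 6-joint arm with a two-finger parallel gripper is mounted at the origin on the work surface. World frame = base frame: x ahead of the robot, y to its left, z up, the work surface at z = 0. Lengths are in m, angles in rad, forces in N, time in s.
With the tool pointing down it reaches from about 0.3 to 0.775 m from the base axis. Payload 14.6 kg.
Tool frame: the origin (TCP) lies on the centre line of the jaws, within the pads' length; the fingertips stand 25 mm ahead of it and the grasp point (between the pads) lies 6 mm ahead of it; x points along the fingers, z is the direction in which the jaws open and shut, and the axes are right-handed (so a half turn about x gives the same grasp; the last joint's range is limited). The gripper opens to 85 mm and grips with 20 to 120 N. Pads are 22 mm wide; open, the fingers measure 114 mm over their backs; the gripper's body (76 mm by 85 mm) begins 54 mm behind the grasp point. The pads swing forward as they close: fully open they stand 13 mm farther back than shut.
Start: joints at [-1.311, 0.3, 1.521, -0, 1.321, -0.067], TCP at [0.177, -0.521, 0.256] pointing down, gripper open.
Joint ranges: [-3.03, 3.03], [-0.79, 2.21], [0.23, 2.52], [-1.04, 4.18], [0, 3.07], [-2.55, 2.55]. Speed limits (rad/s): [2.22, 2.22, 2.57, 3.14, 3.14, 3.14].

INTERFACE

Orientations are given as a rotation vector (axis times angle).
In Python, from station import env gives the robot as it stands. The module is installed in compiled form; this text tells all that it offers. Calls block until the motion is done:
- env.move_to(position, orientation): joint-space move of the TCP to a pose.
- env.line_to(position, ori=None, v=0.15, guard=None): straight line of the TCP; ori=None keeps the orientation; v is the mean speed in m/s. With guard (N) it stops when the force on the tool has changed by that much, and returns True; else False.
- env.goto_joints(angles): joint-space move.
- env.ungrasp() and env.close_gripper(grip_force=None): open the fingers fully, or close them until they stop; grip_force is the grip in N (None keeps the last).
- env.hold(seconds).
- env.solve_ik(position, orientation): joint angles nearest the present ones, or None.
- env.camera(name): name is "scene" or "top" or "wrist"; returns a dict with "image" (480x640x3 uint8, blue, green, red), "depth" (480x640 float32, m along the optical axis (not along the pixel's ray), 0 where there is no reading), "camera_matrix" (3x3 intrinsics, pixels), "k1" (the pictures are not rectified: a ray, as slopes to the right and down, at radius r is drawn at 1 + k1 r^2 times it, then the intrinsics apply), "R" (3x3) and "t" (3): a world point X has camera coordinates R X + t; the wrist camera has in their place "hand_eye" (4x4, takes a point from camera to tool coordinates, whose origin is the TCP and whose axes are the tool frame's). Camera axes: x right, y down, z forward; pixel columns grow to the right and rows downward; lengths in m; the calibration is good to about 2 mm. A picture is of the moment at which its call begins: read the wrist's pose just before it.
A pose or a line that the arm cannot do raises env.PlanningError and nothing moves.
- env.hand_in(): hands the job in, once; it reports no verdict.
Readings, each from a call of its own:
- env.current_t(): time.
- env.current_q(): joint angles.
- env.current_dq(): joint speeds.
- env.current_tau(): joint torques, N m.
- env.current_ee_pos(): TCP position.
- env.current_tool_rot(): TCP orientation.
- env.current_force(): force on the tool from outside, world axes, zero at the start.
- env.current_torque(): the same for the moment, N m.
- env.current_finger_gap(): finger opening in m.
Only numpy, scipy, OpenCV 4.12 (cv2) and the standard library are available. Lean on these libraries where they do the work, as an engineer would, in place of code of your own. Each camera call takes 0.05 s, during which the arm holds its last target.

## Working session

There is one attempt and no reset: what is moved stays moved. The work goes in short steps, each a Python script; the robot and the scene stay as the last script left them, time stands still between calls to the robot, and variables do not carry over. Pictures are saved under pics/ and viewed, and the job is handed in when it is done.

```bash
mkdir -p pics; ls; python3 - <<'E'
from station import env
import cv2,numpy as np
np.set_printoptions(precision=4,suppress=True)
for n in ["scene","top","wrist"]:
    if n=="wrist": print(env.current_ee_pos(),env.current_tool_rot())
    c=env.camera(n); cv2.imwrite(f"pics/{n}0.png",c["image"])
    np.savez(f"{n}0.npz",**{k:v for k,v in c.items()})
    print(n,[(k,v) for k,v in c.items() if k not in("image","depth")])
print(env.current_t(),env.current_force())
E
```

```text
pics
scene [('camera_matrix', array([[523.8473,   0.    , 317.6646],
       [  0.    , 523.8473, 236.4121],
       [  0.    ,   0.    ,   1.    ]])), ('k1', -0.018976289259534953), ('R', array([[-0.0633,  0.9979, -0.0158],
       [ 0.74  ,  0.0363, -0.6716],
       [-0.6696, -0.0542, -0.7408]])), ('t', array([-0.0052, -0.4112,  1.4289]))]
top [('camera_matrix', array([[514.9128,   0.    , 321.7222],
       [  0.    , 514.9128, 238.9476],
       [  0.    ,   0.    ,   1.    ]])), ('k1', -0.13681738114038902), ('R', array([[ 0.0178, -0.9998, -0.0083],
       [-0.9843, -0.016 , -0.1757],
       [ 0.1755,  0.0113, -0.9844]])), ('t', array([0.012 , 0.6074, 0.8106]))]
[ 0.1765 -0.5207  0.2558] [ 0.9658  1.3471 -0.9648]
wrist [('camera_matrix', array([[407.5837,   0.    , 323.3417],
       [  0.    , 407.5837, 240.9367],
       [  0.    ,   0.    ,   1.    ]])), ('k1', -0.014117826239572927), ('hand_eye', array([[-0.0004, -0.3285,  0.9445, -0.1177],
       [ 0.0002, -0.9445, -0.3285,  0.0846],
       [ 1.    ,  0.0001,  0.0004, -0.0011],
       [ 0.    ,  0.    ,  0.    ,  1.    ]]))]
0.15 [-1.395   0.2185 -0.4437]
```

View pics/top0.png

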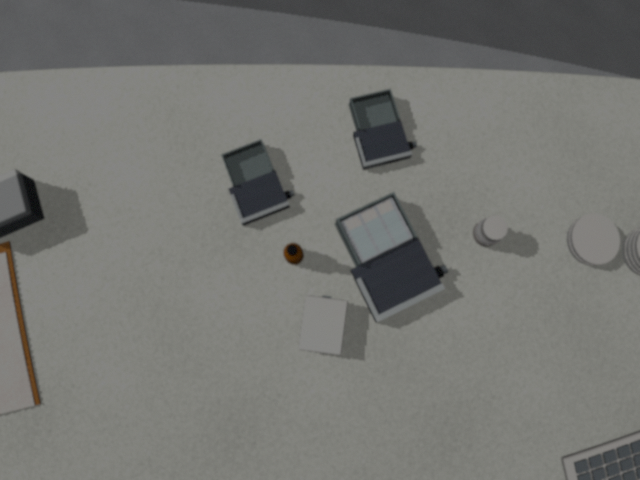

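View pics/scene0.png

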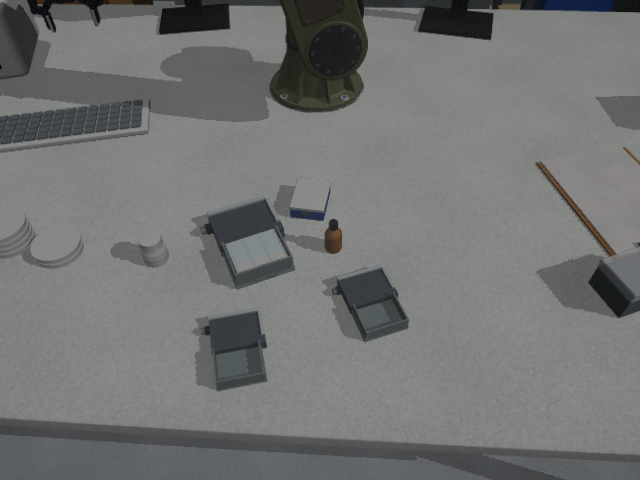

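```bash
python3 - <<'E'
import cv2
im=cv2.imread("pics/top0.png")[180:335,310:470]
cv2.imwrite("pics/c1.png",cv2.convertScaleAbs(cv2.resize(im,None,fx=3.8,fy=3.8,interpolation=cv2.INTER_CUBIC),alpha=1.5))
im=cv2.imread("pics/scene0.png")[185:295,190:310]
cv2.imwrite("pics/c2.png",cv2.convertScaleAbs(cv2.resize(im,None,fx=5,fy=5,interpolation=cv2.INTER_CUBIC),alpha=1.5))
E
```

```text
(no output)
```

View pics/c1.png

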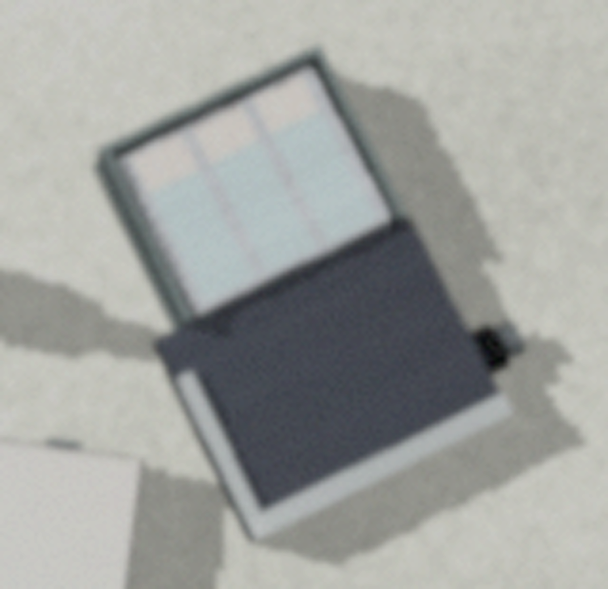

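View pics/c2.png

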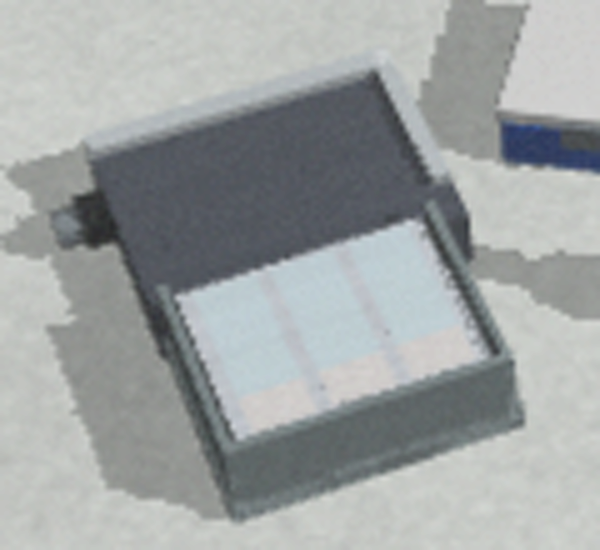

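View pics/wrist0.png

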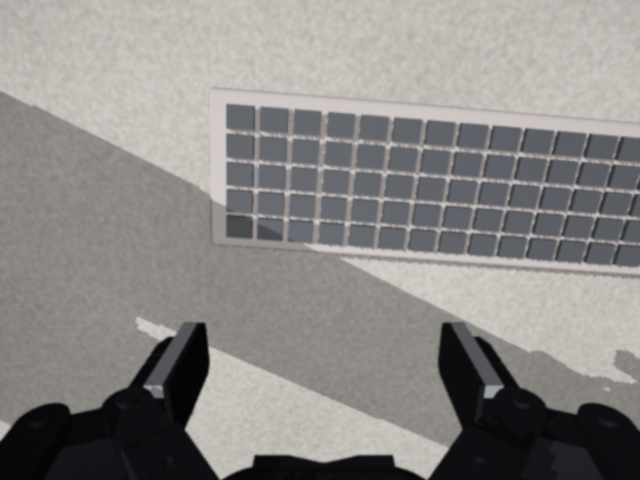

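```bash
cat > h.py <<'E'
import cv2,numpy as np
from scipy.spatial.transform import Rotation as Ro
np.set_printoptions(precision=4,suppress=True)
def rays(c,px):
    K=c["camera_matrix"];px=np.atleast_2d(np.asarray(px,float))
    d=np.array([float(c["k1"]),0,0,0,0])
    u=cv2.undistortPoints(px[:,None,:],K,d,None,None)[:,0]
    return np.c_[u,np.ones(len(u))]
def onplane(c,px,z,R=None,t=None):
    R=c["R"] if R is None else R; t=c["t"] if t is None else t
    r=rays(c,px)@R; o=-R.T@t
    z=np.broadcast_to(z,len(r))
    return o+r*((z-o[2])/r[:,2])[:,None]
def proj(c,X,R=None,t=None):
    R=c["R"] if R is None else R; t=c["t"] if t is None else t
    d=np.array([float(c["k1"]),0,0,0,0])
    return cv2.projectPoints(np.asarray(X,float),cv2.Rodrigues(R)[0],np.asarray(t,float),c["camera_matrix"],d)[0][:,0]
def wristRt(c,p,rv):
    T=np.eye(4);T[:3,:3]=Ro.from_rotvec(rv).as_matrix();T[:3,3]=p
    W=np.linalg.inv(T@c["hand_eye"]);return W[:3,:3],W[:3,3]
def fit2(S,W): # station xy -> world xy rigid
    S=np.asarray(S,float)[:,:2];W=np.asarray(W)[:,:2];a=S-S.mean(0);b=W-W.mean(0)
    th=np.arctan2((a[:,0]*b[:,1]-a[:,1]*b[:,0]).sum(),(a*b).sum())
    M=np.array([[np.cos(th),-np.sin(th)],[np.sin(th),np.cos(th)]])
    o=W.mean(0)-M@S.mean(0);return th,o,(W-(S@M.T+o))
E
python3 - <<'E'
from h import *
c=np.load("top0.npz")
S=np.array([[-88,56,41],[-88,-56,41],[0,-70,27],[100,60,32],[100,-70,32],[90,-62,27]])/1000
P=np.array([[320,50],[100,158],[160,345],[510,408],[255,538],[262,505]])/3.8+[310,180]-0.37
W=onplane(c,P,S[:,2]);th,o,r=fit2(S,W);print("top",th,o);print(r*1000)
c=np.load("scene0.npz")
S=np.array([[-88,56,41],[-88,-56,41],[100,60,32],[100,-70,32],[90,-62,27]])/1000
P=np.array([[232,440],[512,352],[88,140],[380,52],[375,75]])/5+[190,185]-0.4
W=onplane(c,P,S[:,2]);th,o,r=fit2(S,W);print("scene",th,o);print(r*1000)
d=np.load("top0.npz")["depth"];print(d.shape,d[290,400],d[235,380])
E
```

```text
top -2.6682698122725377 [ 0.5912 -0.0903]
[[-2.3035 -1.1752]
 [-3.4044 -0.9337]
 [-1.4309 -1.6877]
 [ 1.5309  2.2314]
 [ 1.6942  1.2837]
 [ 3.9137  0.2816]]
scene -2.666950303190868 [ 0.5879 -0.089 ]
[[-5.9189  0.2549]
 [-1.1806 -2.3093]
 [ 2.0955  2.7832]
 [ 4.4238 -0.9323]
 [ 0.5803  0.2036]]
(480, 640) 0.87508494 0.88234895
```

```bash
cat >> h.py <<'E'
def toolrot(th,s=1):
    ex=np.array([np.cos(th),np.sin(th),0]);X=np.array([0,0,-1.]);Y=-s*ex;Z=np.cross(X,Y)
    return Ro.from_matrix(np.c_[X,Y,Z]).as_rotvec()
def S2W(th,o,p):
    M=np.array([[np.cos(th),-np.sin(th)],[np.sin(th),np.cos(th)]]);return M@np.asarray(p)[:2]+o
E
python3 - <<'E'
from h import *
from station import env
th,o=-2.668,np.array([.5905,-.0898])
print(Ro.from_rotvec(env.current_tool_rot()).as_matrix())
for s in(1,-1):
    rv=toolrot(th,s)
    print(s,[env.solve_ik([*S2W(th,o,p),z],rv) for p,z in (((0.05,0),.18),((-.042,0),.07),((.05,-.012),.06))])
rv=toolrot(th,1)
env.move_to([*S2W(th,o,(.065,0)),.19],rv)
env.close_gripper(20)
p,r=env.current_ee_pos(),env.current_tool_rot()
c=env.camera("wrist");R,t=wristRt(c,p,r)
np.savez("w1.npz",**{**c,"R":R,"t":t});cv2.imwrite("pics/w1.png",c["image"])
print(p,r,rv,env.current_t(),env.current_force(),env.current_finger_gap())
E
```

```text
[[-0.0002  0.9471  0.321 ]
 [ 0.0009  0.321  -0.9471]
 [-1.      0.     -0.0009]]
1 [array([-0.2691,  0.3895,  1.5861, -0.    ,  1.166 ,  0.8281]), array([-0.17  ,  0.677 ,  1.4253, -0.    ,  1.0393,  0.9272]), array([-0.253 ,  0.5417,  1.6836, -0.    ,  0.9163,  0.8442])]
-1 [array([-0.2691,  0.3895,  1.5861, -0.    ,  1.166 , -2.3135]), array([-0.17  ,  0.677 ,  1.4253, -0.    ,  1.0393, -2.2144]), array([-0.253 ,  0.5417,  1.6836, -0.    ,  0.9163, -2.2974])]
[ 0.5327 -0.1194  0.19  ] [ 0.8537  1.3968 -0.8536] [ 0.8537  1.3968 -0.8537] 2.9167 [-1.6368  0.6029 -0.0945] 0.00013794714725176034
```

View pics/w1.png

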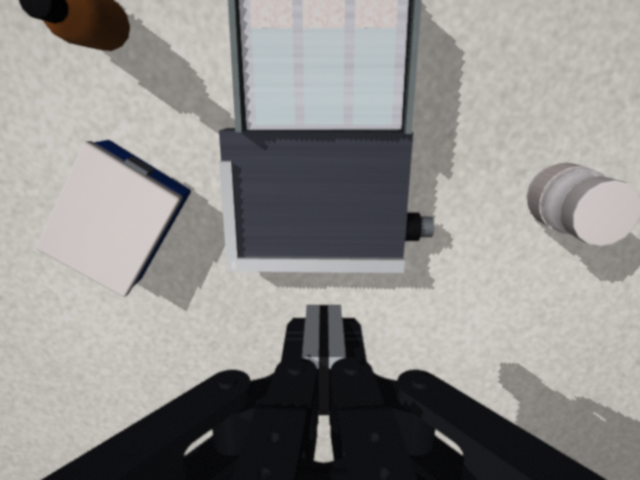

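```bash
python3 - <<'E'
import cv2
im=cv2.imread("pics/w1.png")
a=im[110:290,205:325];b=im[110:290,325:445]
o=cv2.hconcat([a,b]);cv2.imwrite("pics/c3.png",cv2.convertScaleAbs(cv2.resize(o,None,fx=3.2,fy=3.2,interpolation=cv2.INTER_CUBIC),alpha=1.7))
E
```

```text
(no output)
```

View pics/c3.png

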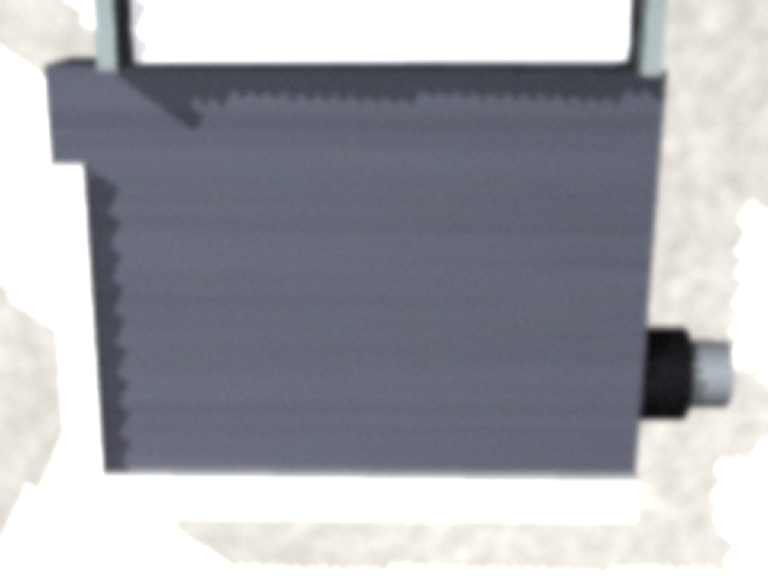

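```bash
python3 - <<'E'
from h import *
c=np.load("w1.npz")
S=np.array([[90,-62,29],[90,60,29],[100,60,32],[20,-62,32],[20,-70,27],[0,60,27],[0,-70,27]])/1000
P=np.array([[106,470],[636,472],[640,522],[85,162],[53,162],[663,72],[48,66]])/3.2+[205,110]-0.34
W=onplane(c,P,S[:,2]);th,o,r=fit2(S,W);print(th,o);print(r*1000)
# carrier corners lower pair z=36: lower edge, in w1
P=np.array([[246,130],[403,130]]);W=onplane(c,P,.036)[:,:2]
M=np.array([[np.cos(th),-np.sin(th)],[np.sin(th),np.cos(th)]]);print((W-o)@M*1000)
# jar, dropper, box rough
E
```

```text
-2.67692996787863 [ 0.5901 -0.089 ]
[[ 0.0066  0.2027]
 [ 0.4001  0.7842]
 [-0.1139 -0.808 ]
 [ 0.5921  0.0844]
 [-0.0702 -0.2991]
 [-0.7949  0.7302]
 [-0.0199 -0.6944]]
[[ -0.621  -50.1323]
 [ -1.5538  51.2577]]
```

```bash
cat >> h.py <<'E'
TH,O=-2.677,np.array([.5901,-.089])
RV=toolrot(TH,1)
E
python3 - <<'E'
from h import *
from station import env
xy=S2W(TH,O,(-.042,0))
env.move_to([*xy,.10],RV)
env.line_to([*xy,.070],v=.04)
print(env.current_t(),env.current_force())
env.hold(.2);F=[]
for _ in range(4): F.append(env.current_force()); env.hold(.02)
F=np.array(F);print(F);np.save("tare.npy",F.mean(0))
print(env.line_to([*xy,.056],v=.006,guard=3))
for _ in range(4): print(env.current_t(),env.current_ee_pos(),env.current_force()-F.mean(0)); env.hold(.05)
E
```

```text
4.4333 [-0.3621 -0.173   0.779 ]
[[-0.8934  0.1717 -0.4354]
 [-0.6916 -0.5265  0.495 ]
 [ 0.4852 -0.1079  0.1504]
 [ 0.1333  0.7885  0.2988]]
True
6.1333 [ 0.6276 -0.0702  0.0611] [-1.4161  0.3948  4.9883]
6.1833 [ 0.6277 -0.0702  0.0611] [-1.2693  0.7085  5.1847]
6.2333 [ 0.6277 -0.0702  0.0611] [-1.2629 -0.4202  4.9375]
6.2833 [ 0.6277 -0.0702  0.0611] [-0.139   0.3739  5.069 ]
```

```bash
cat >> h.py <<'E'
def fz(env,n=3):
    a=[]
    for _ in range(n): a.append(env.current_force()); env.hold(.015)
    return np.mean(a,0)-np.load("tare.npy")
E
python3 - <<'E'
from h import *
from station import env
xy=S2W(TH,O,(-.042,0));z=env.current_ee_pos()[2]
for k in range(1,4):
    env.line_to([*xy,z-.0003*k],v=.006)
    print(z-.0003*k,env.current_ee_pos(),fz(env),env.current_t())
    if fz(env)[2]>9:break
E
```

```text
0.060793283448089555 [ 0.6278 -0.0702  0.0611] [-0.5423  0.4333  5.2687] 6.6333
0.06049328344808955 [ 0.6278 -0.0702  0.0611] [-2.4033 -0.1399  7.8774] 6.9833
0.06019328344808956 [ 0.6279 -0.0702  0.0611] [-3.9638 -0.3461 11.2228] 7.3333
```

```bash
cat >> h.py <<'E'
def slide(env,p0,p1,zc,target=9.,step=.003,v=.02,stopf=None,log=True):
    p0=np.array(p0,float);p1=np.array(p1,float);L=np.linalg.norm(p1-p0);n=max(1,int(np.ceil(L/step)))
    d=S2W(TH,0,(p1-p0)/L)
    for k in range(1,n+1):
        p=p0+(p1-p0)*k/n
        env.line_to([*S2W(TH,O,p),zc],v=v)
        f=fz(env,2);along=-f[:2]@d
        e=env.current_ee_pos()
        if log: print("%.1f"%env.current_t(),"p",p*1000,"zc %.2f ez %.2f  F %.1f drag %.1f"%(zc*1e3,e[2]*1e3,f[2],along))
        if f[2]>18: zc+=.0008
        else: zc-=np.clip((target-f[2])/10000*.6,-.0004,.0004)
        if f[2]<1.5:
            # re-contact gently
            for _ in range(12):
                zc-=.0003; env.line_to([*S2W(TH,O,p),zc],v=.008); f=fz(env,2)
                if f[2]>4: break
            print("  recontact zc %.2f F %.1f"%(zc*1e3,f[2]))
        if stopf and along>stopf: print("stop force");break
    np.save("state.npy",np.array([*p,zc]));return p,zc
E
python3 - <<'E'
from h import *
from station import env
slide(env,(-.042,0),(-.006,0),.0604)
E
```

```text
7.7 p [-39.2308   0.    ] zc 60.40 ez 61.12  F 8.2 drag -0.1
8.0 p [-36.4615   0.    ] zc 60.35 ez 61.09  F 7.2 drag 0.7
8.4 p [-33.6923   0.    ] zc 60.24 ez 61.06  F 7.6 drag 0.7
8.7 p [-30.9231   0.    ] zc 60.16 ez 61.10  F 8.6 drag 1.7
9.0 p [-28.1538   0.    ] zc 60.14 ez 61.07  F 9.1 drag 0.9
9.3 p [-25.3846   0.    ] zc 60.14 ez 61.10  F 8.4 drag 1.0
9.7 p [-22.6154   0.    ] zc 60.11 ez 61.09  F 9.0 drag 1.3
10.0 p [-19.8462   0.    ] zc 60.10 ez 61.07  F 8.5 drag 0.9
10.3 p [-17.0769   0.    ] zc 60.07 ez 61.07  F 7.9 drag 0.5
10.6 p [-14.3077   0.    ] zc 60.01 ez 61.05  F 9.6 drag 1.9
11.0 p [-11.5385   0.    ] zc 60.04 ez 61.08  F 9.3 drag 0.8
11.3 p [-8.7692  0.    ] zc 60.06 ez 61.07  F 8.7 drag 1.2
11.6 p [-6.  0.] zc 60.04 ez 61.05  F 9.7 drag 2.3
```

```bash
cat > look.py <<'E'
import sys
from h import *
from station import env
n=sys.argv[1]
p,r=env.current_ee_pos(),env.current_tool_rot()
c=env.camera("wrist");R,t=wristRt(c,p,r);np.savez(n+".npz",**{**c,"R":R,"t":t})
a=c["image"]
c=env.camera("scene");np.savez(n+"s.npz",**c);b=cv2.resize(c["image"][150:330,150:350],None,fx=2.5,fy=2.5,interpolation=cv2.INTER_CUBIC)
a=cv2.resize(a,(300,225)) if len(sys.argv)>2 else cv2.resize(a,(400,300))
o=np.zeros((450,900,3),np.uint8);o[:300,:400]=a;o[:,400:]=b
cv2.imwrite("pics/%s.png"%n,o[:,:800]);print(env.current_t())
E
python3 look.py m1
```

```text
11.7083
```

View pics/m1.png

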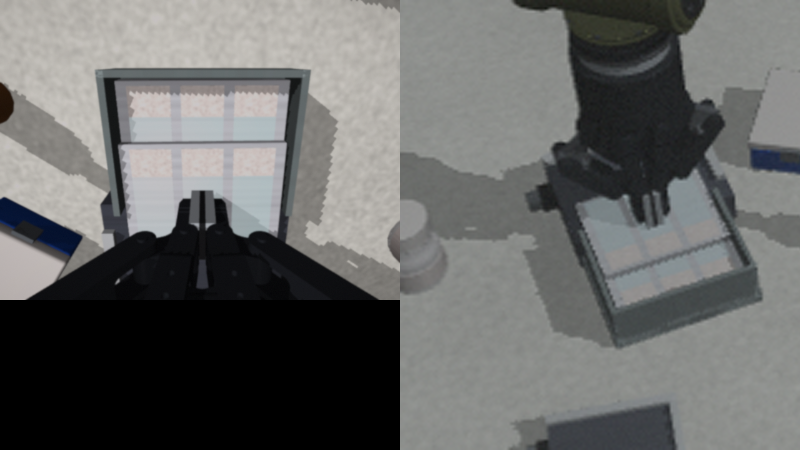

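The top carrier has moved with the finger: its rear edge is at about (200,143) in the wrist view, and the second carrier is still in place behind it. I'll keep going over the edge.

```bash
python3 - <<'E'
from h import *
from station import env
s=np.load("state.npy")
p,z=slide(env,s[:2],(.006,0),s[2],target=8,step=.002)
p,z=slide(env,p,(.034,0),z,target=8,step=.003)
E
python3 look.py m2
```

```text
12.0 p [-4.  0.] zc 60.09 ez 61.06  F 8.8 drag 1.5
12.3 p [-2.  0.] zc 60.14 ez 61.01  F 7.9 drag 2.0
12.6 p [0. 0.] zc 60.13 ez 61.04  F 7.5 drag 1.6
12.8 p [2. 0.] zc 60.10 ez 61.00  F 7.4 drag 2.3
13.1 p [4. 0.] zc 60.07 ez 60.95  F 8.1 drag 0.8
13.4 p [6. 0.] zc 60.08 ez 60.84  F 7.8 drag 0.1
13.7 p [8.8 0. ] zc 60.07 ez 60.69  F 7.1 drag 1.2
14.1 p [11.6  0. ] zc 60.01 ez 60.53  F 6.0 drag -0.0
14.4 p [14.4  0. ] zc 59.89 ez 60.41  F 6.2 drag -0.0
14.7 p [17.2  0. ] zc 59.78 ez 60.31  F 6.4 drag -0.8
15.0 p [20.  0.] zc 59.69 ez 60.21  F 6.0 drag -0.4
15.4 p [22.8  0. ] zc 59.57 ez 60.11  F 6.2 drag 0.4
15.7 p [25.6  0. ] zc 59.46 ez 60.00  F 6.3 drag 0.6
16.0 p [28.4  0. ] zc 59.36 ez 59.92  F 7.3 drag 0.7
16.3 p [31.2  0. ] zc 59.32 ez 59.84  F 6.3 drag 0.2
16.7 p [34.  0.] zc 59.21 ez 59.80  F 6.3 drag 0.8
16.7583
```

View pics/m2.png

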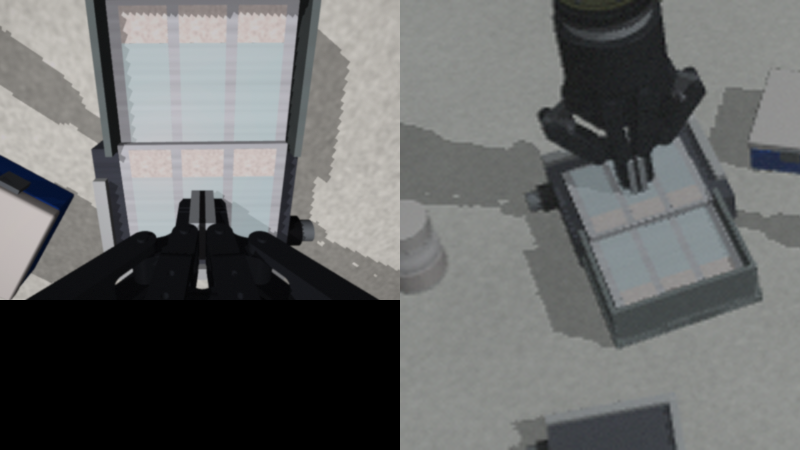

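```bash
python3 - <<'E'
from h import *
from station import env
s=np.load("state.npy")
p,z=slide(env,s[:2],(.046,0),s[2],target=8,step=.0015)
E
python3 look.py m3
```

```text
17.0 p [35.5  0. ] zc 59.11 ez 59.75  F 6.7 drag 1.0
17.3 p [37.  0.] zc 59.03 ez 59.73  F 7.0 drag 1.0
17.6 p [38.5  0. ] zc 58.97 ez 58.66  F -0.4 drag -0.1
  recontact zc 57.97 F 4.4
18.5 p [40.  0.] zc 57.97 ez 58.10  F 3.7 drag 1.0
18.7 p [41.5  0. ] zc 57.71 ez 58.08  F 6.2 drag 1.3
19.0 p [43.  0.] zc 57.61 ez 58.08  F 6.4 drag 1.9
19.3 p [44.5  0. ] zc 57.51 ez 58.06  F 7.2 drag 1.7
19.6 p [46.  0.] zc 57.46 ez 58.05  F 7.1 drag 1.4
19.6917
```

View pics/m3.png

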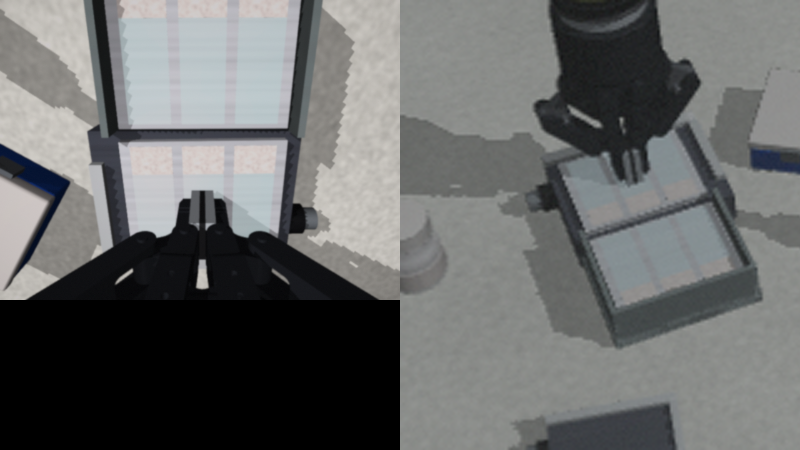

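The carrier is down flat: the fingertip is 3.0 mm lower, and the rear edge has cleared the magazine. Next come the diagonal move and the pushes home.

```bash
python3 - <<'E'
from h import *
from station import env
s=np.load("state.npy")
p,z=slide(env,s[:2],(.048,-.010),s[2],target=8,step=.003)
p,z=slide(env,p,(.054,-.010),z,target=9,step=.001)
E
python3 look.py m4
```

```text
20.0 p [46.5 -2.5] zc 57.40 ez 58.08  F 8.0 drag 0.4
20.3 p [47. -5.] zc 57.40 ez 58.06  F 7.7 drag 0.9
20.6 p [47.5 -7.5] zc 57.39 ez 58.04  F 7.8 drag 1.3
20.9 p [ 48. -10.] zc 57.37 ez 58.06  F 7.8 drag 1.5
21.2 p [ 49. -10.] zc 57.36 ez 58.07  F 8.5 drag 1.5
21.5 p [ 50. -10.] zc 57.33 ez 58.05  F 8.8 drag 2.7
21.8 p [ 51. -10.] zc 57.32 ez 58.08  F 8.2 drag 2.8
22.1 p [ 52. -10.] zc 57.27 ez 58.06  F 8.5 drag 3.3
22.3 p [ 53. -10.] zc 57.24 ez 58.07  F 8.2 drag 3.1
22.6 p [ 54. -10.] zc 57.19 ez 58.07  F 8.9 drag 3.8
22.725
```

View pics/m4.png

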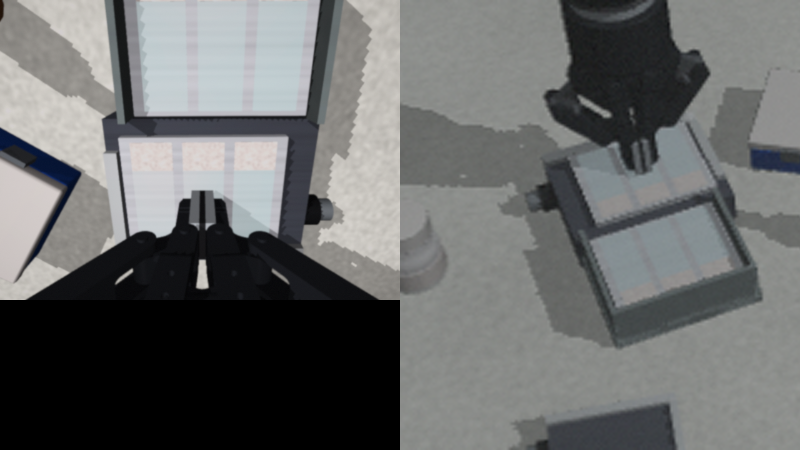

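```bash
python3 - <<'E'
from h import *
from station import env
s=np.load("state.npy")
p,z=slide(env,s[:2],(.054,-.017),s[2],target=10,step=.001)
p,z=slide(env,p,(.058,-.017),z,target=11,step=.001)
p,z=slide(env,p,(.058,-.019),z,target=11,step=.001)
E
python3 look.py m5
```

```text
23.0 p [ 54.    -10.875] zc 57.19 ez 58.08  F 8.8 drag 1.6
23.3 p [ 54.   -11.75] zc 57.11 ez 58.07  F 9.2 drag 2.4
23.6 p [ 54.    -12.625] zc 57.07 ez 58.08  F 9.5 drag 3.7
23.9 p [ 54.  -13.5] zc 57.03 ez 58.06  F 9.5 drag 4.0
24.1 p [ 54.    -14.375] zc 57.00 ez 58.06  F 9.5 drag 4.6
24.4 p [ 54.   -15.25] zc 56.97 ez 58.06  F 9.7 drag 4.6
24.7 p [ 54.    -16.125] zc 56.95 ez 58.05  F 9.8 drag 5.3
25.0 p [ 54. -17.] zc 56.94 ez 58.08  F 10.3 drag 4.6
25.3 p [ 54.8 -17. ] zc 56.96 ez 58.05  F 9.5 drag 2.6
25.6 p [ 55.6 -17. ] zc 56.87 ez 58.04  F 9.4 drag 4.3
25.8 p [ 56.4 -17. ] zc 56.77 ez 58.05  F 10.7 drag 5.2
26.1 p [ 57.2 -17. ] zc 56.75 ez 58.04  F 10.1 drag 5.6
26.4 p [ 58. -17.] zc 56.70 ez 58.03  F 11.3 drag 5.3
26.7 p [ 58. -18.] zc 56.71 ez 58.05  F 11.5 drag 3.9
27.0 p [ 58. -19.] zc 56.75 ez 58.05  F 10.6 drag 4.3
27.075
```

View pics/m5.png

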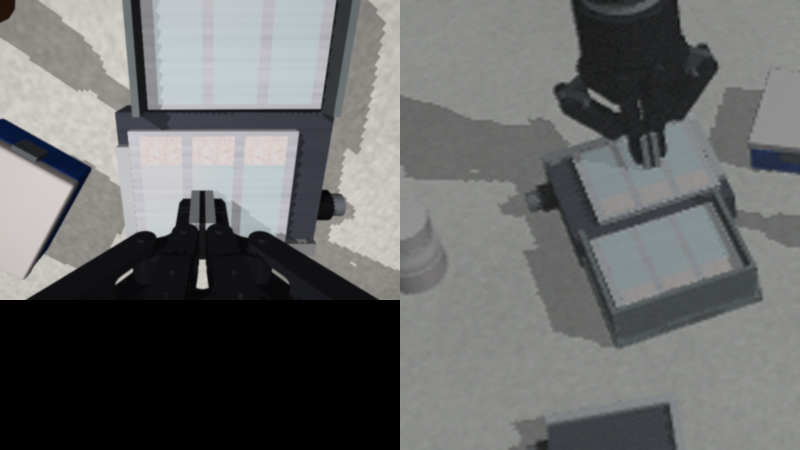

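```bash
python3 - <<'E'
from h import *
from station import env
s=np.load("state.npy")
env.line_to([*S2W(TH,O,s[:2]),.068],v=.02)
env.move_to([*S2W(TH,O,(.10,0)),.19],RV)
env.hold(.2)
p,r=env.current_ee_pos(),env.current_tool_rot()
c=env.camera("wrist");R,t=wristRt(c,p,r);np.savez("w2.npz",**{**c,"R":R,"t":t})
im=c["image"];cv2.imwrite("pics/w2.png",im);print(env.current_t(),env.current_force())
cv2.imwrite("pics/w2c.png",cv2.resize(im[20:240,210:430],None,fx=2.7,fy=2.7,interpolation=cv2.INTER_CUBIC))
E
```

```text
28.625 [ 0.448   0.6091 -0.3744]
```

View pics/w2c.png

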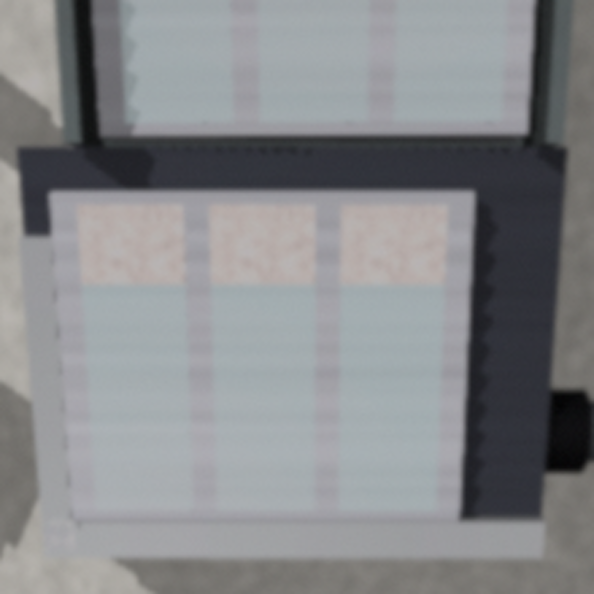

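View pics/w2.png

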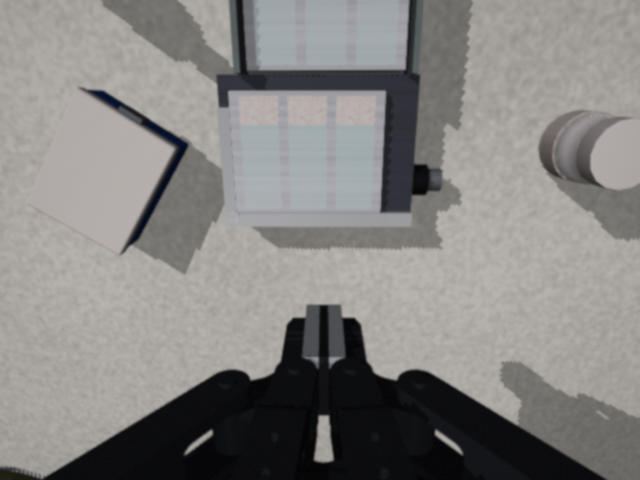

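```bash
python3 - <<'E'
from h import *
c=np.load("w2.npz")
g=lambda P:np.array(P)/2.7+[210,20]-.3
S=np.array([[20,-70,27],[0,60,27],[0,-70,27],[100,60,32],[90,60,32]])/1000
W=onplane(c,g([[24,236],[566,150],[20,150],[544,557],[543,520]]),S[:,2]);th,o,r=fit2(S,W);print(th,o,r*1e3)
C=np.array([[10,-62],[10,38],[90,38],[90,-62]])/1e3
W=onplane(c,g([[48,190],[475,190],[462,518],[70,520]]),.033)
tc,oc,r=fit2(C,W);print(r*1e3)
print("rel ang",tc-th)
M=np.array([[np.cos(th),-np.sin(th)],[np.sin(th),np.cos(th)]])
print("corners in station mm",(W[:,:2]-o)@M*1e3,"centre",((W[:,:2]-o)@M*1e3).mean(0))
E
```

```text
-2.675469212620998 [ 0.5897 -0.089 ] [[ 0.1864  0.0368]
 [-0.6824  0.0404]
 [-0.0784 -0.8388]
 [ 0.5101 -0.0421]
 [ 0.0643  0.8038]]
[[-0.0586 -0.2203]
 [-0.3923 -0.0914]
 [ 0.5512 -0.0901]
 [-0.1004  0.4018]]
rel ang 0.0010536267044631842
corners in station mm [[  9.4822 -62.0005]
 [  9.617   37.7343]
 [ 88.7735  38.2415]
 [ 89.24   -62.4908]] centre [ 49.2782 -12.1289]
```

```bash
python3 - <<'E'
from station import env
env.hand_in();print(env.current_t())
E
```

```text
the job is handed in; nothing more can be done
the job is handed in; nothing more can be done
```

The top carrier is on the inspection stage, pushed home into the corner of the end stop and side fence, and I've handed the job in at about 29 s. I dragged it there with the shut fingertips, without lifting it. First I slid it straight off the stack and down the 3 mm step, then diagonally, and finally against the stop and the fence.

**Forces:** I touched down at 6 mm/s. The wrist force readings, taken between short moves, were about 6–11.5 N for most of the slide. They fell to zero briefly when the carrier's rear edge dropped off the stack, after which I pressed again gently. At the end, the sideways drag levelled off against both the stop and the fence, so the fingers were slipping and the carrier was home.

**Last camera check, arm clear:**

| Check | Measured | Target |
|---|---|---|
| Centre, station x | 49.3 mm | 50 mm ± 3 |
| Centre, station y | -12.1 mm | -12 mm ± 3 |
| Out of square | 0.001 rad | under 0.04 rad |

- **Seating:** the fingertip height had dropped 3.0 mm from the start, which matches the carrier lying on the stage. I did not measure its tilt separately.
- **Other items:** the next carrier down looked in place, and the jar and slide box looked untouched. These were judged by eye. The dropper bottle was out of the last view, but the arm never went near it.

No check failed. The 0.7 mm offset in x is within the camera's roughly 2 mm calibration.

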